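# Show the extractor's filter plate

### The arm

A 6-joint arm with a two-finger parallel gripper is mounted at the origin on a cart in front of the work surface, level with it; the furniture and walls round the work are solid. World frame = base frame: x ahead of the robot, y to its left, z up, the work surface at z = 0. Lengths are in m, angles in degrees, forces in N, time in s.
With the tool pointing down it reaches from about 0.4 to 0.925 m from the base axis. Payload 12.5 kg.
Tool frame: the origin (TCP) lies at the very end of the fingers, on their centre line; the grasp point (between the pads) lies 19 mm behind it (robot.tcp_to_grasp is the distance from the TCP to the grasp point, in m); z points along the fingers, x is the direction in which the jaws open and shut, and the axes are right-handed (so a half turn about z gives the same grasp; the last joint's range is limited). The gripper opens to 95 mm and grips with 3 to 60 N. Pads are 20 mm wide; open, the fingers measure 119 mm over their backs; the gripper's body (75 mm by 180 mm) begins 59 mm behind the grasp point.
Start: joints at [-73.488, 28.126, 89.318, -0, 62.55, -6.05], TCP at [0.24, -0.577, 0.215] pointing down, gripper open.
Joint ranges: [-177.58, 177.58], [-47.91, 125.51], [2.72, 160], [-65.01, 245.01], [3.68, 167.84], [-153.87, 153.87]. Speed limits (degrees/s): [127.2, 127.2, 159.86, 180, 180, 180].

### API

Orientations are given as [roll, pitch, yaw] about the fixed x, y, z axes, in that order (R = Rz(yaw) Ry(pitch) Rx(roll)).
In Python, from plant import robot gives the robot as it stands.
- The arm moves only by the tool move_arm, never from a script. Its argument "targets" is a list of rows, each a list of 3 entries, a list of its own where there are three numbers: the shift along the world's x, y, z in m, then the turn, a rotation vector about the world's x, y, z in degrees, then the gripper command: -1 is fully open, 1 is shut, values between are in proportion. In form: [[[dx, dy, dz], [wx, wy, wz], hand], ...]. A call has 1 to 8 rows; each row shifts and turns the pose as measured when the row begins; what a row does not reach is not made up. A row lasts 1/8 s, in which the tool goes at most 62.5 mm and 10.7 degrees, less where a joint would pass 70% of its speed; a pose out of reach is approached as far as the arm can. A call with a gripper value outside its range is refused whole. The fingers move at their own pace and stop on an object; "newtons" is the grip in N (left out, the last holds). Time passes only in rows, so rows that do not move let the fingers close. It gives the time, the measured TCP pose, the force and the opening at its end, in the units of the state.
- robot.get_obs(): the state, without advancing time (a new reading comes with each control period).
- robot.snapshot(name): name is "scene" or "top"; returns a dict with "image" (400x640x3 uint8, blue, green, red), "fov_y" (degrees; the focal length in pixels is half the picture's height over the tangent of half this angle, whatever the lens; pixels are square), "cx", "cy" (the principal point, pixels), "rvec" (rotation vector, rad) and "tvec" (3), from world to camera coordinates, as OpenCV has them. Camera axes: x right, y down, z forward; pixel columns grow to the right and rows downward; lengths in m; the calibration is good to about 2 mm. A picture is of the moment at which its call begins. There is no depth.
- robot.sign_off(): hands the job in, once; it reports no verdict.
The state is a dict: "clock": time; "joint_positions": joint angles; "joint_vel": joint speeds; "joint_torque": joint torques, N m; "tcp_pos": TCP position; "orientation": TCP orientation; "wrist_force": force on the tool from outside, world axes, zero at the start; "torque": the same for the moment, N m; "grip_width": opening from 0.0 (shut) to 1.0 (fully open).
Only numpy, scipy, OpenCV 4.12 (cv2) and the standard library are available. Lean on these libraries where they do the work, as an engineer would, in place of code of your own. Each camera call takes 0.05 s, during which the arm holds its last target.

### The job

Check the filter of the small dust extractor on the low grey riser: first turn its fan off by sliding the slider grip on its top fully home towards the extractor's front (the side with the louvres and the flap's pull tab), then lift the cover flap by its tab and swing it up past upright, where it stays open. Draw the filter plate hidden beneath it straight up by its grip, quite out of the extractor, and present it for brushing over the empty, shallow, rectangular white tray: finish while still holding it there, upright, still and clear above the middle of the tray, not more than about 25 cm up. Leave the fan off and the flap open, and do not disturb the glue bottle, the loupe or the brush.

Things in the scene. Friction and masses are not known exactly. Their poses are not given: they have to be found in the camera images.
- extractor: grey box-shaped bench dust extractor, fixed, deck 110 mm high, reaching x -73..+82, y -124..+72 mm. Origin on the riser under the middle of the flap well; its own x points from its front (louvres) to its back (hose stub, hinge), y to its left, z up. The well under the flap is open upwards, x -50..+50, y -60..+60 mm, floor 14 mm above the riser. Stands on a fixed low grey riser, top 50 mm above the table, turned up to 0.35 rad
- fan (a joint): fan slider, m: 0 = grip at the front end of its track (off), 0.06 = at the back end; slides along the extractor's x, stays where it is left, friction about 1.5 N
- fan_top (a point): top of the small black slider grip, which stands on a track on the extractor's top at its right (-y) side, 96 mm right of the flap's middle. The grip is an upright block 20 mm along the extractor's x, 28 mm across, 40 mm tall, and this point is 165 mm above the riser; the track is a bar 110 x 40 mm, its top 124 mm above the riser. The extractor's deck is 110 mm high
- flap (a joint): cover flap angle, rad: 0 = shut, 1.57 = upright, 1.92 = stop, leaning back. Friction in the hinge holds it at any angle; it takes about 2 N at the tab to lift
- flap_hinge (a point): point in the middle of the flap's hinge axis, at the back of the well, 113 mm above the riser; the axis runs along the extractor's y. x axis of the point is the extractor's x
- flap_tab (a point): gripping point of the flap's black pull tab, turns with the flap. The flap is a panel 118 x 132 x 6 mm reaching forward from the hinge; the tab sticks out of the middle of its free edge, slanting 45 degrees forward and up, 20 mm wide (y), 7 mm thick, 30 mm long; this point is 22 mm out along it; flap shut: 134 mm in front of and 16 mm above the hinge axis. Free beside and below
- filter_grip (a point): centre of the black grip on top of the filter plate, a block 22 mm wide along y, 12 mm thick along x, 34 mm tall; the plate's frame begins 18 mm below this point, its underside is 70 mm below. Frame with mesh: 90 mm along y, 10 mm thick (x), 52 mm tall, 80 to 170 g. To carry it sideways over the slider grip its underside must be over 165 mm above the riser
- slot_mid (a point): middle of the slot, on the well floor, 12 mm in front of the middle of the well: the filter plate stands upright here, parallel to the extractor's y, about 2 mm play, its grip's centre 70 mm above this point; the slot's guides end 59 mm above the riser. Free space round the grip in the well: about 49 mm to either side (y), 32 mm to the front, 56 mm to the back, once the flap is open
- tray: shallow open white tray, fixed, 150 x 130 x 22 mm, walls 4 mm; origin at the centre of its underside on the riser, which is 50 mm above the table (z = 0.05)
- glue_mid (a point): middle of a white bottle with screw cap, 42 mm across, 75 mm tall; bystander, leave it
- loupe_mid (a point): middle of a black eye loupe, 32 mm across, 27 mm tall, standing; bystander, leave it
- brush_mid (a point): middle of a flat dusting brush, 28 x 181 x 15 mm, lying; bystander, leave it

How it is judged:
By the outcome, as a careful person would: the job done as asked, in the order asked, and still so for the second after the job is handed in, while the arm keeps its last pose, push and grip.
It also fails if it takes over 64 s, if anything falls off the work surface, if the arm or the gripper's body presses on something with over 40 N, if the wrist force passes 120 N, or if a joint passes its speed limit or range.

## Working session

There is one attempt and no reset: what is moved stays moved. The work goes in short steps, Python scripts to look and compute and a tool call to move; the robot and the scene stay as the last step left them, time stands still between calls to the robot, and variables do not carry over. Pictures are saved under pics/ and viewed, and the job is handed in when it is done.

Besides the shell and the picture viewer there is one more tool, called after ">>>" by a JSON object that holds its "name" and its "arguments", one argument or row to a line. move_arm: Moves the arm, as the interface text tells. Its arguments: {"type":"object","properties":{"targets":{"type":"array","items":{"type":"array"}},"newtons":{"type":"number"}},"required":["targets"]}

```bash
ls; mkdir -p pics
python3 - <<'E'
from plant import robot
import cv2
print(robot.get_obs())
for n in ("scene","top"):
    s=robot.snapshot(n); cv2.imwrite(f"pics/{n}0.png",s["image"])
    print(n,s["fov_y"],s["cx"],s["cy"],s["rvec"],s["tvec"])
E
```

```text
pics
{'clock': 0.0, 'joint_positions': array([-7.34888065e+01,  2.81655028e+01,  8.93502617e+01, -1.14910597e-03,
        6.25496135e+01, -6.05127883e+00]), 'joint_vel': array([ 0.03520339,  0.06213669,  0.01450741,  0.03470946, -0.05318206,
        0.00060498]), 'joint_torque': array([-3.88577653e-03, -6.12656021e+01, -2.58182448e+01,  6.89772586e-02,
        4.82079468e-02, -9.24794858e-05]), 'tcp_pos': array([ 0.23974408, -0.57692243,  0.21404624]), 'orientation': array([-1.79994121e+02,  6.51211308e-02, -6.74369940e+01]), 'wrist_force': array([-0.37618501,  0.48408575,  0.45135576]), 'torque': array([ 0.0156691 , -0.00375187, -0.01902677]), 'grip_width': 1.0013301171014972}
scene 47.731515728361416 318.5419005407774 199.0858493847378 [ 1.83573493 -1.10833786  0.67613125] [-0.36490348  0.36230347  0.90356741]
top 48.175187352685754 317.75994001634456 201.45738832915436 [ 2.16436064 -2.2199576   0.08365926] [-0.08666863  0.58693386  1.13434917]
```

View pics/scene0.png

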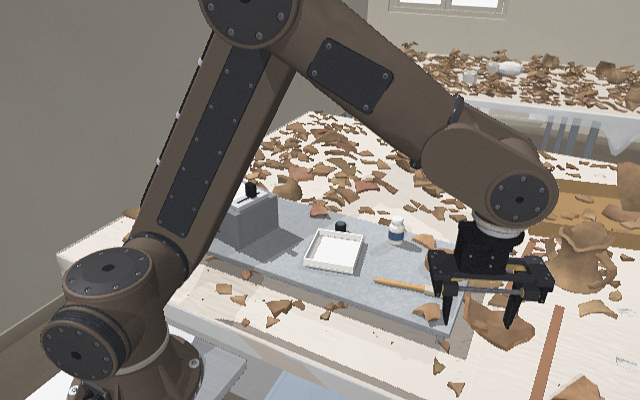

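View pics/top0.png

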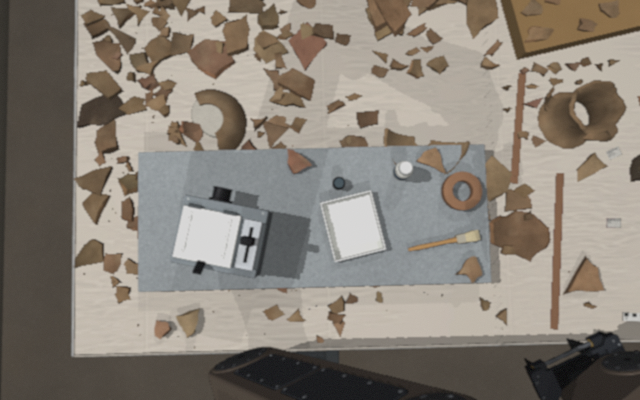

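```bash
cat > h.py <<'E'
import numpy as np, cv2
def ray(s,u,v):
    f=200/np.tan(np.radians(s["fov_y"])/2)
    R=cv2.Rodrigues(np.array(s["rvec"],float))[0]; t=np.array(s["tvec"],float).ravel()
    return -R.T@t, R.T@np.array([(u-s["cx"])/f,(v-s["cy"])/f,1.])
def onz(s,u,v,z):
    o,d=ray(s,u,v); return o+d*(z-o[2])/d[2]
def pix(s,p):
    f=200/np.tan(np.radians(s["fov_y"])/2)
    R=cv2.Rodrigues(np.array(s["rvec"],float))[0]; t=np.array(s["tvec"],float).ravel()
    c=R@np.array(p)+t; return np.array([s["cx"]+f*c[0]/c[2],s["cy"]+f*c[1]/c[2]])
def crop(s,u0,v0,w,h,k,name):
    im=s["image"][v0:v0+h,u0:u0+w]; cv2.imwrite(name,cv2.resize(im,None,fx=k,fy=k,interpolation=cv2.INTER_CUBIC))
E
python3 - <<'E'
from plant import robot; from h import *
s=robot.snapshot("top"); crop(s,160,170,130,115,5,"pics/ext.png")
s=robot.snapshot("scene"); crop(s,190,160,160,120,5,"pics/ext_s.png")
E
```

```text
(no output)
```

View pics/ext.png

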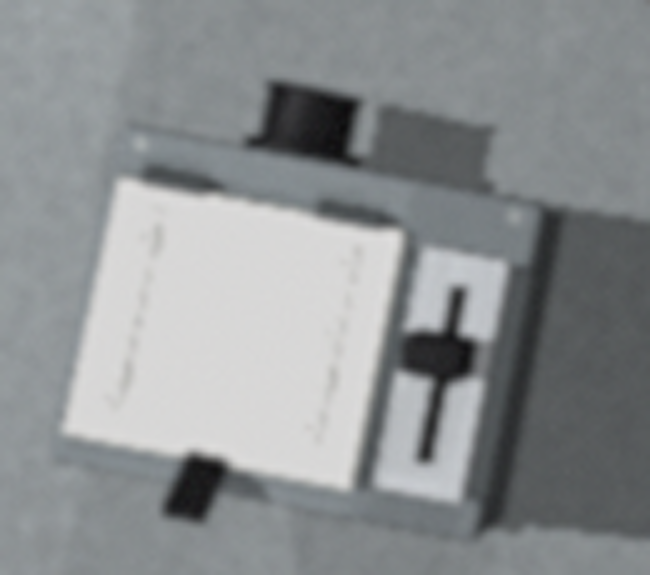

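View pics/ext_s.png

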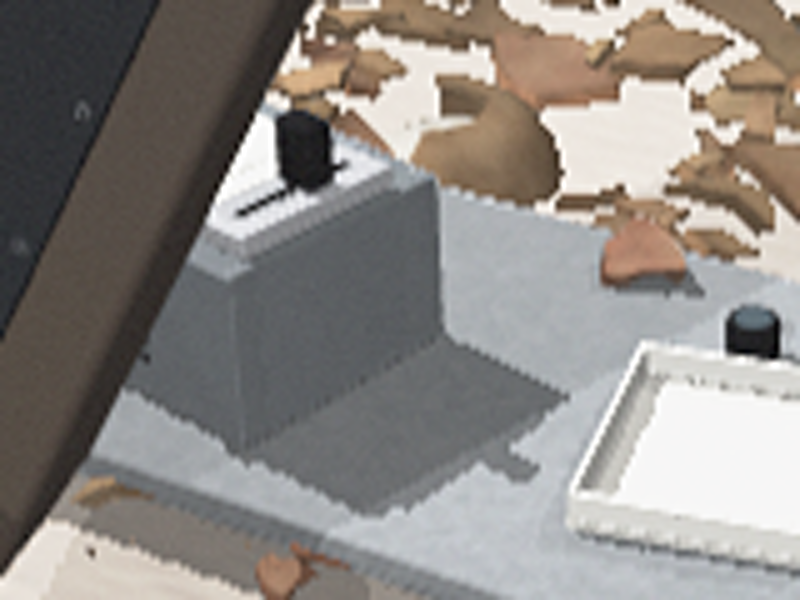

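Run:
```python
from plant import robot; from h import *
s=robot.snapshot("top"); im=s["image"]
hsv=cv2.cvtColor(im,cv2.COLOR_BGR2HSV)
m=((hsv[...,2]>200)&(hsv[...,1]<30)).astype(np.uint8)*255
cs,_=cv2.findContours(m,cv2.RETR_EXTERNAL,cv2.CHAIN_APPROX_NONE)
for c in cs:
    if cv2.contourArea(c)<250: continue
    x,y,w,h=cv2.boundingRect(c)
    if 160<x<400 and 170<y<270:
        r=cv2.boxPoints(cv2.minAreaRect(c)); a=cv2.contourArea(c)
        z=0.167 if x<230 else 0.071
        P=[onz(s,*q,z)[:2] for q in r]
        print(a,r.tolist()); print(np.round(P,4).tolist(), 'mid',np.mean(P,0), [np.round(np.linalg.norm(P[i]-P[(i+1)%4]),4) for i in range(4)])
        for i in range(4):
            d=P[(i+1)%4]-P[i]; print('ang',np.degrees(np.arctan2(d[1],d[0])))
for nm,(u,v) in dict(tab=(199.5,267.5),).items(): print(nm, onz(s,u,v,.179))
for q in [(160+438/5,170+353/5)]: print('fan',onz(s,*q,.2145))
for nm,(u,v) in dict(c1=(160+132/5,170+125/5),c2=(160+545/5,170+205/5),c3=(160+475/5,170+537/5),c4=(160+57/5,170+458/5)).items(): print(nm, onz(s,u,v,.16))
```

```text
2786.0 [[172.85145568847656, 255.7056121826172], [183.5358123779297, 204.9549560546875], [239.4774627685547, 216.73216247558594], [228.79310607910156, 267.4828186035156]]
[[0.4619, 0.2257], [0.5745, 0.2013], [0.5449, 0.0764], [0.4326, 0.1017]] mid [0.50343976 0.15126527] [np.float64(0.1152), np.float64(0.1284), np.float64(0.1151), np.float64(0.1274)]
ang -12.210737160928609
ang -103.33162003283083
ang 167.29808109036304
ang 76.70061486932771
2186.0 [[327.0421142578125, 205.27487182617188], [368.634765625, 194.57962036132812], [382.12786865234375, 247.05282592773438], [340.53521728515625, 257.7480773925781]]
[[0.5712, -0.1236], [0.595, -0.2271], [0.4652, -0.2559], [0.4418, -0.1531]] mid [ 0.51828796 -0.18993507] [np.float64(0.1062), np.float64(0.133), np.float64(0.1054), np.float64(0.1327)]
ang -77.00661771283359
ang -167.4848953039953
ang 102.81897128516296
ang 12.858534527079126
tab [0.43512427 0.16364939 0.179     ]
fan [0.49187919 0.0520188  0.2145    ]
c1 [0.59732914 0.19672911 0.16      ]
c2 [0.55638974 0.01074201 0.16      ]
c3 [0.40846541 0.04477669 0.16      ]
c4 [0.44850098 0.23115163 0.16      ]
```

>>> {"name": "move_arm", "arguments": {
  "targets": [
    [[0.03, 0.04, 0.03], [0, 0, 7], -1],
    [[0.03, 0.05, 0.03], [0, 0, 7], -1],
    [[0.03, 0.05, 0.03], [0, 0, 7], -1],
    [[0.03, 0.055, 0], [0, 0, 7], -1],
    [[0.03, 0.055, 0], [0, 0, 7], -1],
    [[0.03, 0.055, 0], [0, 0, 7], -1],
    [[0.03, 0.055, 0], [0, 0, 7], -1],
    [[0.02, 0.055, 0], [0, 0, 6], -1]
  ]
}}

```text
clock: 1.25
tcp_pos: [0.4673, -0.1623, 0.3035]
orientation: [180.0, -0.0, -11.1]
wrist_force: [0.8, 0.0, 0.0]
grip_width: 0.999
```

Run:
```python
from plant import robot; from h import *
o=robot.get_obs(); print(o["clock"],o["tcp_pos"],o["orientation"],o["joint_positions"])
s=robot.snapshot("top")
for n,z,pts in [("track",.174,[(422,245),(508,262),(462,500),(375,487)]),("tab",.18,[(195,455),(228,462),(207,522),(165,515)]),("flap",.166,[(118,178),(408,230),(357,490),(62,432)])]:
    P=np.array([onz(s,160+u/5,170+v/5,z)[:2] for u,v in pts]); print(n,P.mean(0))
    a=np.radians(-12.75); ex=np.array([np.cos(a),np.sin(a)]);ey=np.array([-ex[1],ex[0]])
    print((P-[.5046,.1478])@np.array([ex,ey]).T)
```

```text
1.25 [ 0.467282   -0.16230146  0.30351819] [ 1.79975288e+02 -1.04380030e-02 -1.10543123e+01] [-2.67978501e+01  1.23573985e+01  9.97361748e+01 -2.26163387e-02
  6.78896765e+01 -1.57350260e+01]
track [0.4822854  0.05643301]
[[ 0.05223947 -0.0737129 ]
 [ 0.05232383 -0.11275786]
 [-0.05452987 -0.11425843]
 [-0.05643309 -0.07542628]]
tab [0.43475973 0.16284588]
[[-0.05749683  0.00398395]
 [-0.05766153 -0.01085301]
 [-0.08499603 -0.0073787 ]
 [-0.08560063  0.01129303]]
flap [0.50275008 0.14908362]
[[ 0.05494531  0.06743898]
 [ 0.05756976 -0.06491335]
 [-0.06018937 -0.06660807]
 [-0.06067611  0.0674572 ]]
```

>>> {"name": "move_arm", "arguments": {
  "targets": [
    [[0.006, 0.054, 0], [0, 0, -1.5], -1],
    [[0.006, 0.054, 0], [0, 0, 0], -1],
    [[0.006, 0.054, 0], [0, 0, 0], -1],
    [[0.006, 0.052, 0], [0, 0, 0], -1],
    [[0, 0, 0], [0, 0, 0], -1]
  ]
}}

```text
clock: 1.92
tcp_pos: [0.4924, 0.0654, 0.3036]
orientation: [-179.9, -0.0, -12.0]
wrist_force: [0.1, -0.3, -0.8]
grip_width: 0.995
```

Run:
```python
from plant import robot; from h import *
o=robot.get_obs(); print(o["clock"],o["tcp_pos"],o["orientation"],o["joint_positions"])
s=robot.snapshot("scene"); cv2.imwrite("pics/s1.png",s["image"])
s=robot.snapshot("top"); cv2.imwrite("pics/t1.png",s["image"])
```

```text
1.925 [0.49240255 0.06540193 0.30363662] [-1.79896940e+02 -4.87275766e-02 -1.19873417e+01] [-1.08113956e-01  1.25093467e+01  9.95130696e+01  9.80179554e-02
  6.79087141e+01  1.18423755e+01]
```

View pics/s1.png

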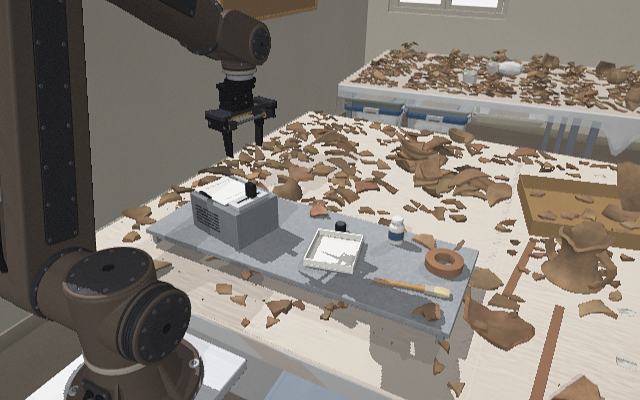

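View pics/t1.png

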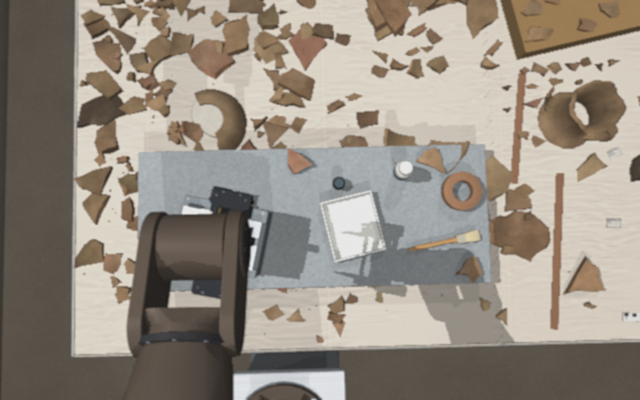

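>>> {"name": "move_arm", "arguments": {
  "targets": [
    [[0, -0.013, -0.03], [0, 0, -0.5], -1],
    [[0, 0, 0], [0, 0, 0], -1],
    [[0, 0, -0.04], [0, 0, 0], -1],
    [[0, 0, -0.04], [0, 0, 0], -1],
    [[0, 0, 0], [0, 0, 0], -1]
  ]
}}

```text
clock: 2.65
tcp_pos: [0.4943, 0.0449, 0.1954]
orientation: [-179.9, -0.4, -13.1]
wrist_force: [0.2, 0.1, 0.3]
grip_width: 0.998
```

Run:
```python
from plant import robot; from h import *
o=robot.get_obs(); print(o["clock"],o["tcp_pos"],o["orientation"],o["wrist_force"])
s=robot.snapshot("scene"); crop(s,170,80,150,180,3.3,"pics/s2.png")
```

```text
2.65 [0.49428316 0.04493856 0.19538465] [-179.8883565    -0.35526004  -13.05387471] [0.15218548 0.1325213  0.33652737]
```

View pics/s2.png

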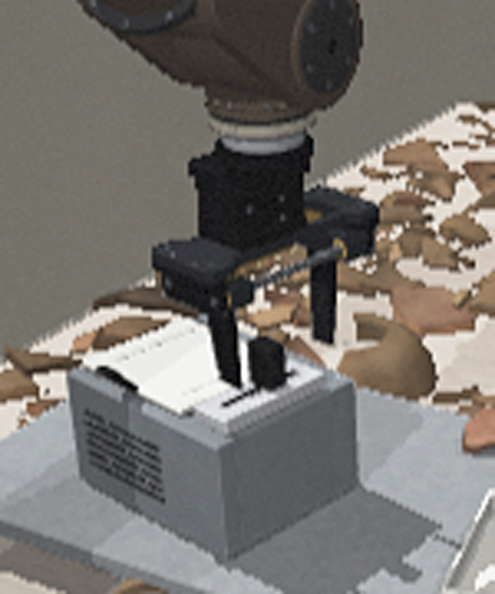

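>>> {"name": "move_arm", "arguments": {
  "newtons": 12,
  "targets": [
    [[-0.002, 0.006, -0.009], [0, 0, 0.4], -1],
    [[0, 0, 0], [0, 0, 0], -1],
    [[0, 0, 0], [0, 0, 0], 1],
    [[0, 0, 0], [0, 0, 0], 1],
    [[0, 0, 0], [0, 0, 0], 1],
    [[0, 0, 0], [0, 0, 0], 1],
    [[0, 0, 0], [0, 0, 0], 1]
  ]
}}

```text
clock: 3.58
tcp_pos: [0.495, 0.0512, 0.1921]
orientation: [-179.8, -0.9, -12.6]
wrist_force: [-0.2, -0.9, -1.1]
grip_width: 0.53
```

>>> {"name": "move_arm", "arguments": {
  "targets": [
    [[0, 0, -0.005], [0, 0, 0], 1],
    [[0, 0, 0], [0, 0, 0], 1],
    [[0, 0, 0], [0, 0, 0], 1],
    [[0, 0, 0], [0, 0, 0], 1],
    [[0, 0, 0], [0, 0, 0], 1]
  ]
}}

```text
clock: 4.2
tcp_pos: [0.4946, 0.0512, 0.1865]
orientation: [-179.8, -0.8, -12.6]
wrist_force: [0.6, 0.4, 0.3]
grip_width: 0.211
```

>>> {"name": "move_arm", "arguments": {
  "targets": [
    [[-0.01, 0.0022, 0], [0, 0, 0], 1],
    [[-0.01, 0.0022, 0], [0, 0, 0], 1],
    [[-0.01, 0.0022, 0], [0, 0, 0], 1],
    [[0, 0, 0], [0, 0, 0], 1],
    [[-0.003, 0.0006, 0], [0, 0, 0], 1],
    [[0, 0, 0], [0, 0, 0], 1]
  ]
}}

```text
clock: 4.95
tcp_pos: [0.4588, 0.0592, 0.1865]
orientation: [-179.8, -0.8, -12.6]
wrist_force: [-1.6, 1.7, 0.8]
grip_width: 0.211
```

>>> {"name": "move_arm", "arguments": {
  "targets": [
    [[-0.004, 0.0009, 0], [0, 0, 0], 1],
    [[-0.002, 0.0004, 0], [0, 0, 0], 1],
    [[0, 0, 0], [0, 0, 0], 1]
  ]
}}

```text
clock: 5.32
tcp_pos: [0.453, 0.0604, 0.1865]
orientation: [-179.8, -0.9, -12.6]
wrist_force: [0.4, 1.1, -1.4]
grip_width: 0.211
```

>>> {"name": "move_arm", "arguments": {
  "targets": [
    [[-0.003, 0.0007, 0], [0, 0, 0], 1],
    [[-0.003, 0.0007, 0], [0, 0, 0], 1],
    [[0, 0, 0], [0, 0, 0], 1]
  ]
}}

```text
clock: 5.7
tcp_pos: [0.4531, 0.0604, 0.1868]
orientation: [-179.7, -1.6, -12.6]
wrist_force: [-1.1, 1.8, 1.9]
grip_width: 0.213
```

>>> {"name": "move_arm", "arguments": {
  "targets": [
    [[-0.006, 0.0013, 0], [0, 0, 0], 1]
  ]
}}

```text
clock: 5.82
tcp_pos: [0.4507, 0.0611, 0.1872]
orientation: [-179.7, -2.1, -12.6]
wrist_force: [23.7, -6.9, -15.9]
grip_width: 0.252
```

Run:
```python
from plant import robot; from h import *
o=robot.get_obs(); print(o["clock"],o["tcp_pos"],o["orientation"],o["wrist_force"])
```

```text
5.825 [0.45069623 0.06109313 0.18717487] [-179.68301358   -2.12371746  -12.64567448] [ 23.65836752  -6.86833586 -15.92886501]
```

>>> {"name": "move_arm", "arguments": {
  "targets": [
    [[0.003, -0.0007, 0], [0, 0, 0], 0],
    [[0, 0, 0], [0, 0, 0], -1],
    [[0, 0, 0], [0, 0, 0], -1],
    [[0, 0, 0], [0.4, 2, 0], -1],
    [[0, 0, 0], [0, 0, 0], -1],
    [[0, 0, 0.04], [0, 0, 0], -1],
    [[0, 0, 0.04], [0, 0, 0], -1],
    [[0, 0, 0.03], [0, 0, 0], -1]
  ]
}}

```text
clock: 6.82
tcp_pos: [0.4507, 0.0605, 0.2982]
orientation: [-179.8, 0.2, -12.6]
wrist_force: [-0.3, -0.3, -0.2]
grip_width: 0.988
```

>>> {"name": "move_arm", "arguments": {
  "targets": [
    [[-0.003, 0.013, 0], [0, 0, 10], -1],
    [[-0.003, 0.013, 0], [0, 0, 10], -1],
    [[-0.003, 0.013, 0], [0, 0, 10], -1],
    [[-0.003, 0.013, 0], [0, 0, 10], -1],
    [[-0.003, 0.013, 0], [0, 0, 10], -1],
    [[-0.003, 0.013, 0], [0, 0, 10], -1],
    [[-0.003, 0.013, 0], [0, 0, 10], -1],
    [[0, 0, 0], [0, 0, 10], -1]
  ]
}}

```text
clock: 7.82
tcp_pos: [0.4267, 0.1543, 0.3002]
orientation: [-180.0, -0.2, 69.9]
wrist_force: [-0.0, -0.4, 0.1]
grip_width: 0.998
```

Run:
```python
from plant import robot; from h import *
o=robot.get_obs(); print(o["clock"],o["tcp_pos"],o["orientation"],o["joint_positions"])
s=robot.snapshot("scene"); crop(s,150,60,170,200,3,"pics/s3.png")
```

```text
7.825 [0.42669933 0.15434171 0.30016304] [-179.97834919   -0.19862304   69.90339467] [ 11.42545303   8.76091537 104.93278678   0.19739057  66.22103362
 -58.55743455]
```

View pics/s3.png

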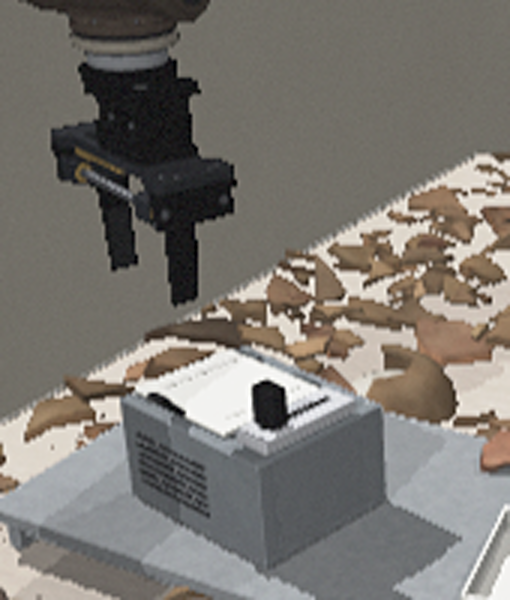

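```bash
cat >> h.py <<'E'
A=np.radians(-12.6); EX=np.array([np.cos(A),np.sin(A),0]);EY=np.array([-EX[1],EX[0],0])
O=np.array([.5046,.1478,.05])
def W(x,y,z): return O+EX*x+EY*y+np.array([0,0,z])
E
python3 - <<'E'
from plant import robot; from h import *
s=robot.snapshot("scene"); im=cv2.resize(s["image"][160:260,180:300],None,fx=6,fy=6,interpolation=cv2.INTER_CUBIC)
def d(p,c):
    q=(pix(s,p)-[180,160]+.5)*6; cv2.circle(im,tuple(int(v) for v in q),4,c,1)
for x in(-73,82):
  for y in(-124,72): d(W(x/1e3,y/1e3,.11),(0,0,255))
for y in(-124,72): d(W(-.073,y/1e3,0),(0,0,255))
d(W(-.077,0,.129),(0,255,0)); d(W(-.031,-.096,.165),(255,0,255))
for y in(-66,66): d(W(-.061,y/1e3,.116),(255,0,0))
cv2.imwrite("pics/ov.png",im)
E
```

```text
(no output)
```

View pics/ov.png

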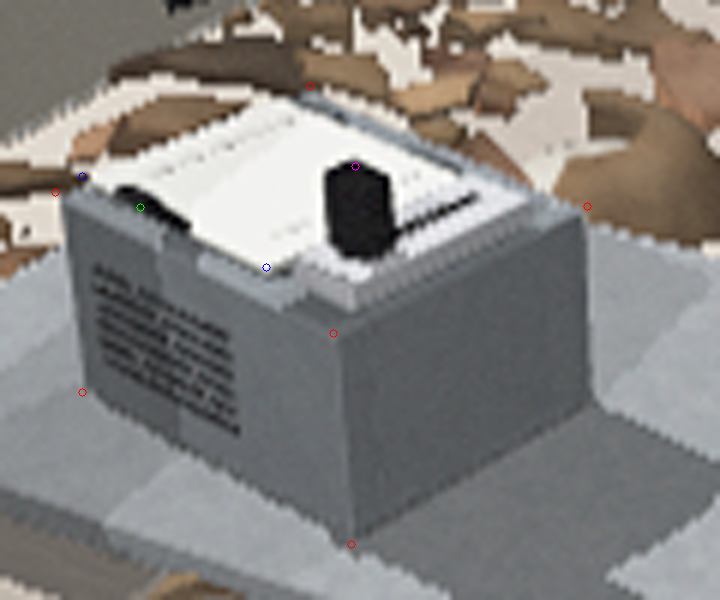

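>>> {"name": "move_arm", "arguments": {
  "targets": [
    [[0.002, 0.009, 0], [0, 0, 7], -1],
    [[0, 0, 0], [0, 0, 0], -1],
    [[0, 0, -0.04], [0, 0, 0], -1],
    [[0, 0, -0.04], [0, 0, 0], -1],
    [[0, 0, 0], [0, 0, 0], -1]
  ]
}}

```text
clock: 8.55
tcp_pos: [0.4284, 0.1619, 0.2191]
orientation: [179.9, -0.2, 75.3]
wrist_force: [0.9, -0.3, 0.9]
grip_width: 1.002
```

>>> {"name": "move_arm", "arguments": {
  "targets": [
    [[0, 0.003, -0.03], [0, 0, 1.7], -0.3],
    [[0, 0, -0.018], [0, 0, 0], -0.3],
    [[0, 0, 0], [0, 0, 0], -0.3]
  ]
}}

```text
clock: 8.93
tcp_pos: [0.4305, 0.1648, 0.1743]
orientation: [179.6, -0.4, 76.4]
wrist_force: [0.4, 0.3, -0.4]
grip_width: 0.741
```

Run:
```python
from plant import robot; from h import *
o=robot.get_obs(); print(o["clock"],o["tcp_pos"],o["orientation"],o["wrist_force"])
s=robot.snapshot("scene"); crop(s,170,110,120,130,5,"pics/s4.png")
```

```text
8.925 [0.4305233  0.16481244 0.17426424] [179.59810223  -0.35615439  76.43922394] [ 0.38888775  0.28066943 -0.43054713]
```

View pics/s4.png

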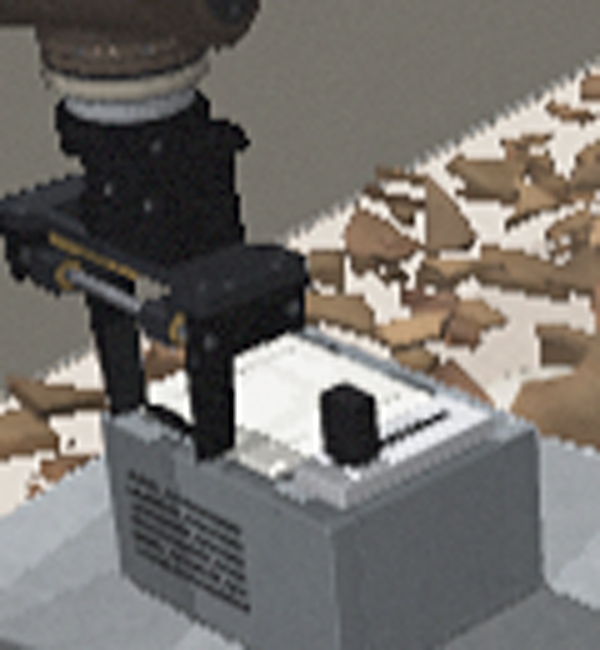

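>>> {"name": "move_arm", "arguments": {
  "newtons": 12,
  "targets": [
    [[-0.003, 0, -0.006], [0, 0, 0], -0.3],
    [[0, 0, 0], [0, 0, 0], 1],
    [[0, 0, 0], [0, 0, 0], 1],
    [[0, 0, 0], [0, 0, 0], 1],
    [[0, 0, 0], [0, 0, 0], 1],
    [[0, 0, 0], [0, 0, 0], 1],
    [[0, 0, 0], [0, 0, 0], 1],
    [[0, 0, 0], [0, 0, 0], 1]
  ]
}}

```text
clock: 9.98
tcp_pos: [0.4293, 0.1668, 0.1717]
orientation: [179.3, -0.7, 76.3]
wrist_force: [-0.4, -1.3, 1.0]
grip_width: 0.211
```

```bash
cat > arc.py <<'E'
from h import *; import sys
H=W(.057,0,.113)
def T(th):
    f=np.radians(th)+np.arctan2(16,134); r=np.hypot(.134,.016)
    return H-EX*r*np.cos(f)+np.array([0,0,r*np.sin(f)-.007])
if __name__=="__main__":
    from plant import robot
    p=robot.get_obs()["tcp_pos"]; d=p+[0,0,.007]-H
    th=np.degrees(np.arctan2(d[2],-d@EX)-np.arctan2(16,134)); print("th now",th,"r",np.hypot(d[2],d@EX),"lat",d@EY)
    step=float(sys.argv[1]); prev=p
    for k in range(1,9):
        q=T(th+step*k); print(round(th+step*k,1),np.round(q-prev,4),np.round(q,4)); prev=q
E
python3 arc.py 5
```

```text
th now -0.14203677591733047 r 0.13556878517062346 lat 0.0021578178133040958
4.9 [ 0.002  -0.0026  0.0116] [0.4312 0.1642 0.1833]
9.9 [ 0.0028 -0.0006  0.0114] [0.4341 0.1636 0.1947]
14.9 [ 0.0038 -0.0008  0.0111] [0.4378 0.1627 0.2058]
19.9 [ 0.0047 -0.0011  0.0107] [0.4425 0.1617 0.2166]
24.9 [ 0.0056 -0.0013  0.0103] [0.4481 0.1604 0.2268]
29.9 [ 0.0065 -0.0014  0.0097] [0.4546 0.159  0.2366]
34.9 [ 0.0073 -0.0016  0.0091] [0.4618 0.1574 0.2457]
39.9 [ 0.008  -0.0018  0.0084] [0.4698 0.1556 0.2542]
```

>>> {"name": "move_arm", "arguments": {
  "targets": [
    [[0.002, -0.0004, 0.0116], [0, 0, 0], 1],
    [[0.003, -0.0006, 0.0114], [0, 0, 0], 1],
    [[0.0038, -0.0008, 0.011], [0, 0, 0], 1],
    [[0.0047, -0.001, 0.0107], [0, 0, 0], 1]
  ]
}}

```text
clock: 10.48
tcp_pos: [0.4438, 0.1636, 0.2192]
orientation: [179.3, -0.7, 76.3]
wrist_force: [3.6, -0.8, -3.4]
grip_width: 0.212
```

```bash
python3 arc.py 6;python3 - <<'E'
from plant import robot; from h import *
o=robot.get_obs(); print(o["clock"],o["tcp_pos"],o["orientation"],o["wrist_force"])
s=robot.snapshot("scene"); crop(s,170,90,120,130,5,"pics/s5.png")
E
```

```text
th now 21.018449516824802 r 0.13545970949836797 lat 0.0021103668029205254
27.0 [ 0.007  -0.0037  0.0119] [0.4508 0.1598 0.2311]
33.0 [ 0.0083 -0.0018  0.0113] [0.4591 0.158  0.2424]
39.0 [ 0.0094 -0.0021  0.0104] [0.4685 0.1559 0.2528]
45.0 [ 0.0104 -0.0023  0.0093] [0.4788 0.1536 0.2621]
51.0 [ 0.0113 -0.0025  0.0081] [0.4901 0.151  0.2702]
57.0 [ 0.012  -0.0027  0.0069] [0.5021 0.1484 0.2771]
63.0 [ 0.0127 -0.0028  0.0056] [0.5148 0.1455 0.2827]
69.0 [ 0.0132 -0.0029  0.0042] [0.528  0.1426 0.2868]
10.475 [0.44377792 0.16355779 0.2192341 ] [179.26861688  -0.68770771  76.28427111] [ 3.63001854 -0.7783043  -3.4427001 ]
```

View pics/s5.png

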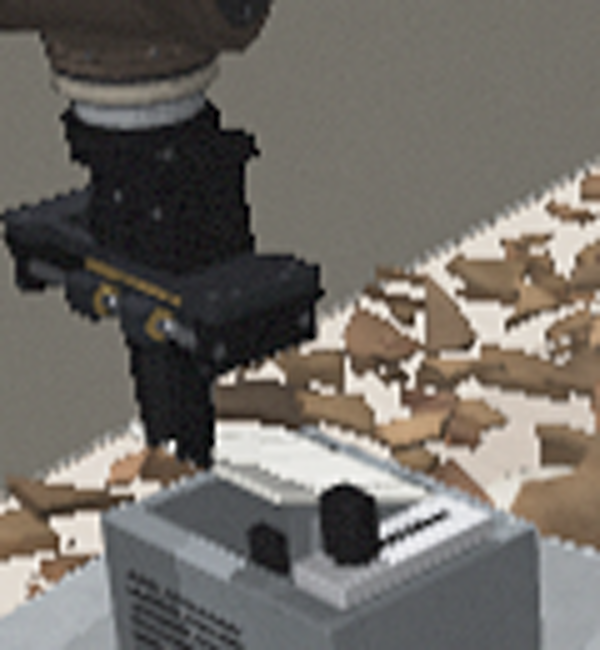

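Flap is rising with the tool, and the filter grip is now visible at crop (265,545). I'll continue the arc.

>>> {"name": "move_arm", "arguments": {
  "targets": [
    [[0.007, -0.0016, 0.0119], [0, 0, 0], 1],
    [[0.0083, -0.0018, 0.0113], [0, 0, 0], 1],
    [[0.0094, -0.0021, 0.0104], [0, 0, 0], 1],
    [[0.0104, -0.0023, 0.0093], [0, 0, 0], 1]
  ]
}}

```text
clock: 11.02
tcp_pos: [0.4809, 0.1552, 0.265]
orientation: [179.3, -0.7, 76.3]
wrist_force: [3.6, 1.5, -8.4]
grip_width: 0.211
```

```bash
python3 arc.py 6;python3 - <<'E'
from plant import robot; from h import *
o=robot.get_obs(); print(o["clock"],o["tcp_pos"],o["orientation"],o["wrist_force"],o["grip_width"])
s=robot.snapshot("scene"); crop(s,170,90,120,130,5,"pics/s6.png")
E
```

```text
th now 46.337330947857225 r 0.13625747162221152 lat 0.0021011325121078708
52.3 [ 0.0118 -0.0048  0.0068] [0.4927 0.1505 0.2719]
58.3 [ 0.0122 -0.0027  0.0066] [0.5049 0.1477 0.2785]
64.3 [ 0.0128 -0.0029  0.0053] [0.5177 0.1449 0.2837]
70.3 [ 0.0133 -0.003   0.0039] [0.5309 0.1419 0.2876]
76.3 [ 0.0136 -0.003   0.0024] [0.5445 0.1389 0.29  ]
82.3 [ 0.0138 -0.0031  0.0009] [0.5583 0.1358 0.2909]
88.3 [ 0.0138 -0.0031 -0.0005] [0.572  0.1327 0.2904]
94.3 [ 0.0136 -0.0031 -0.002 ] [0.5857 0.1297 0.2884]
11.025 [0.48093026 0.1552438  0.2650292 ] [179.2587084   -0.69841819  76.27375776] [ 3.60515394  1.45683154 -8.36833638] 0.21118341065392224
```

View pics/s6.png

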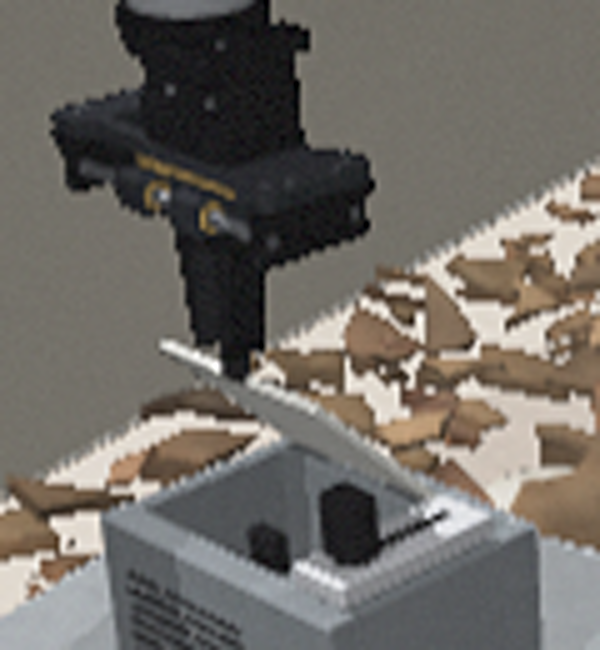

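>>> {"name": "move_arm", "arguments": {
  "targets": [
    [[0.0118, -0.0026, 0.0072], [0, 0, 0], 1],
    [[0.0122, -0.0027, 0.0062], [0, 0, 0], 1],
    [[0.0128, -0.0029, 0.005], [0, 0, 0], 1],
    [[0.0133, -0.003, 0.0035], [0, 0, 0], 1]
  ]
}}

```text
clock: 11.58
tcp_pos: [0.5337, 0.1435, 0.2888]
orientation: [179.3, -0.7, 76.3]
wrist_force: [-0.9, 2.4, -4.1]
grip_width: 0.209
```

```bash
python3 arc.py 6|cut -c1-60;python3 - <<'E'
from plant import robot; from h import *
o=robot.get_obs(); print(o["clock"],o["tcp_pos"],o["orientation"],o["wrist_force"],o["grip_width"])
s=robot.snapshot("scene"); crop(s,170,90,120,130,5,"pics/s7.png")
E
```

```text
th now 71.42796662427608 r 0.13566214289363204 lat 0.0021146
77.4 [ 0.0133 -0.0051  0.0015] [0.547  0.1383 0.2903]
83.4 [ 0.0138 -0.0031  0.0007] [0.5608 0.1352 0.291 ]
89.4 [ 0.0138 -0.0031 -0.0008] [0.5745 0.1322 0.2902]
95.4 [ 0.0136 -0.003  -0.0023] [0.5881 0.1291 0.2879]
101.4 [ 0.0133 -0.003  -0.0037] [0.6014 0.1262 0.2842]
107.4 [ 0.0128 -0.0029 -0.0051] [0.6143 0.1233 0.2791]
113.4 [ 0.0123 -0.0027 -0.0065] [0.6265 0.1205 0.2726]
119.4 [ 0.0115 -0.0026 -0.0077] [0.6381 0.118  0.2648]
11.575 [0.53369803 0.14346262 0.28881314] [179.33753412  -0.69561695  76.27674122] [-0.87290518  2.43224318 -4.09888391] 0.20868229806423536
```

View pics/s7.png

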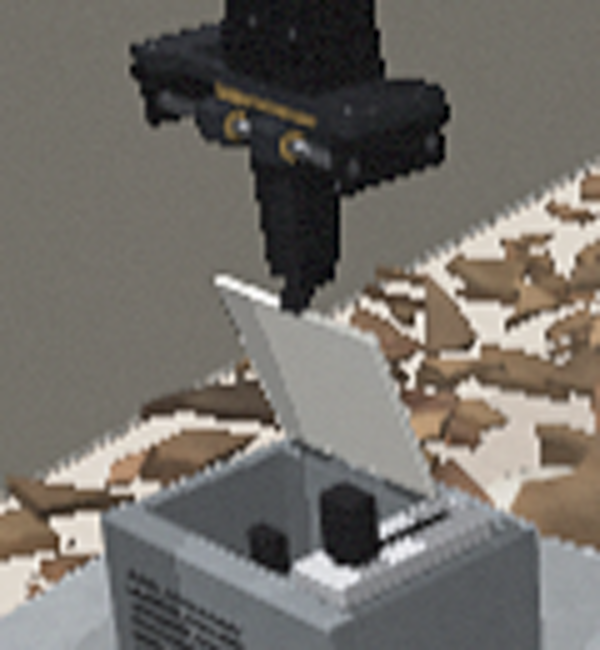

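>>> {"name": "move_arm", "arguments": {
  "targets": [
    [[0.0133, -0.003, 0.0018], [0, 0, 0], 1],
    [[0.0136, -0.0031, 0.0005], [0, 0, 0], 1],
    [[0.0136, -0.0031, -0.001], [0, 0, 0], 1],
    [[0.0134, -0.003, -0.0025], [0, 0, 0], 1],
    [[0.011, -0.0025, -0.0033], [0, 0, 0], 1],
    [[0.006, -0.0013, -0.002], [0, 0, 0], 1],
    [[0, 0, 0], [0, 0, 0], 1]
  ]
}}

```text
clock: 12.5
tcp_pos: [0.6123, 0.1259, 0.2823]
orientation: [179.2, -0.8, 76.3]
wrist_force: [1.1, 1.8, 2.5]
grip_width: 0.209
```

```bash
python3 arc.py 2|cut -c1-60|head -4;python3 - <<'E'
from plant import robot; from h import *
o=robot.get_obs(); print(o["clock"],o["tcp_pos"],o["orientation"],o["wrist_force"],o["grip_width"])
s=robot.snapshot("scene"); crop(s,170,90,120,130,5,"pics/s8.png")
E
```

```text
th now 105.90633648867846 r 0.13688524569613597 lat 0.002124
107.9 [ 0.003  -0.0029 -0.0037] [0.6153 0.1231 0.2786]
109.9 [ 0.0041 -0.0009 -0.002 ] [0.6194 0.1221 0.2765]
111.9 [ 0.0041 -0.0009 -0.0022] [0.6235 0.1212 0.2744]
12.5 [0.61227644 0.12590838 0.28226766] [179.15164871  -0.75185875  76.26407802] [1.08388348 1.76718697 2.48683521] 0.20944222296154608
```

View pics/s8.png

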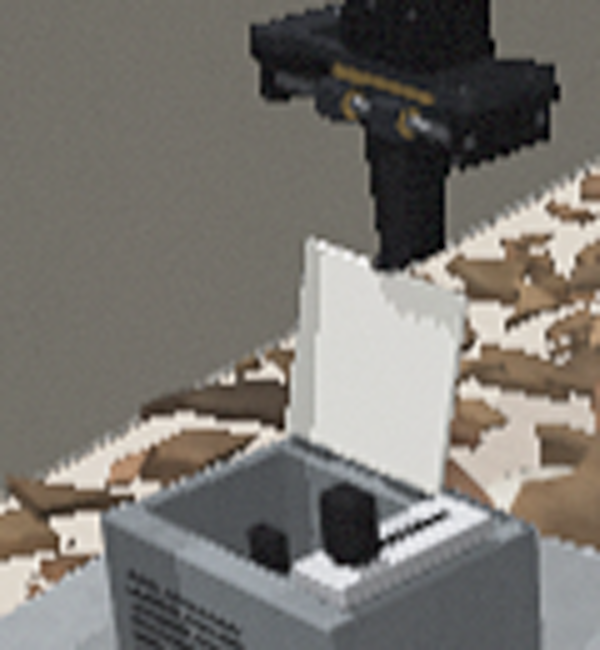

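>>> {"name": "move_arm", "arguments": {
  "targets": [
    [[0.005, -0.001, -0.0025], [0, 0, 0], 1],
    [[0, 0, 0], [0, 0, 0], 1],
    [[0, 0, 0], [0, 0, 0], 0],
    [[0, 0, 0], [0, 0, 0], 0],
    [[0, 0, 0.02], [0, 0, 0], 0],
    [[0, 0, 0.04], [0, 0, 0], 0],
    [[0, 0, 0.04], [0, 0, 0], 0],
    [[0, 0, 0], [0, 0, 0], 0]
  ]
}}

```text
clock: 13.55
tcp_pos: [0.6152, 0.1245, 0.3812]
orientation: [179.4, -0.6, 76.2]
wrist_force: [-0.4, 0.6, -0.7]
grip_width: 0.5
```

Run:
```python
from plant import robot; from h import *
o=robot.get_obs(); print(o["clock"],o["tcp_pos"],o["orientation"],o["wrist_force"],o["grip_width"],o["joint_positions"])
s=robot.snapshot("scene"); crop(s,170,90,120,130,5,"pics/s9.png")
s=robot.snapshot("top"); crop(s,140,150,160,140,5,"pics/t9.png")
```

```text
13.55 [0.6151762  0.12454749 0.38119393] [179.39685817  -0.6312753   76.23600462] [-0.37653463  0.61957438 -0.69928411] 0.49964333484200313 [  5.24409253  21.67632069  74.77068553   0.40357341  82.77729302
 -71.03661915]
```

View pics/s9.png

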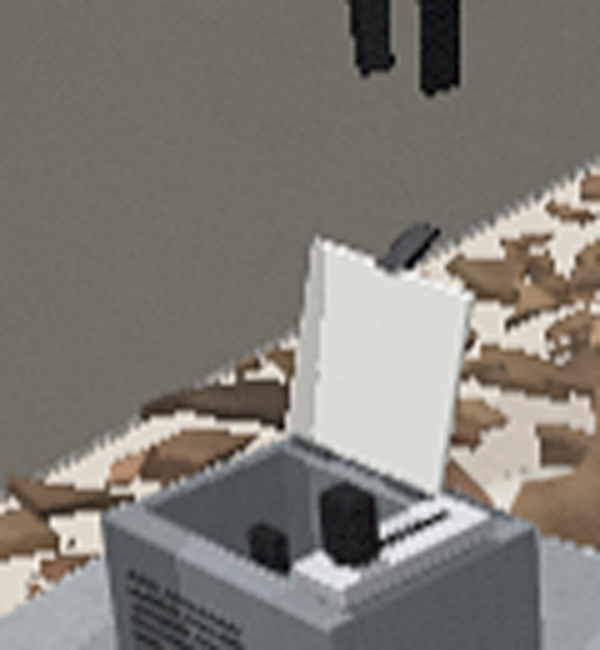

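View pics/t9.png

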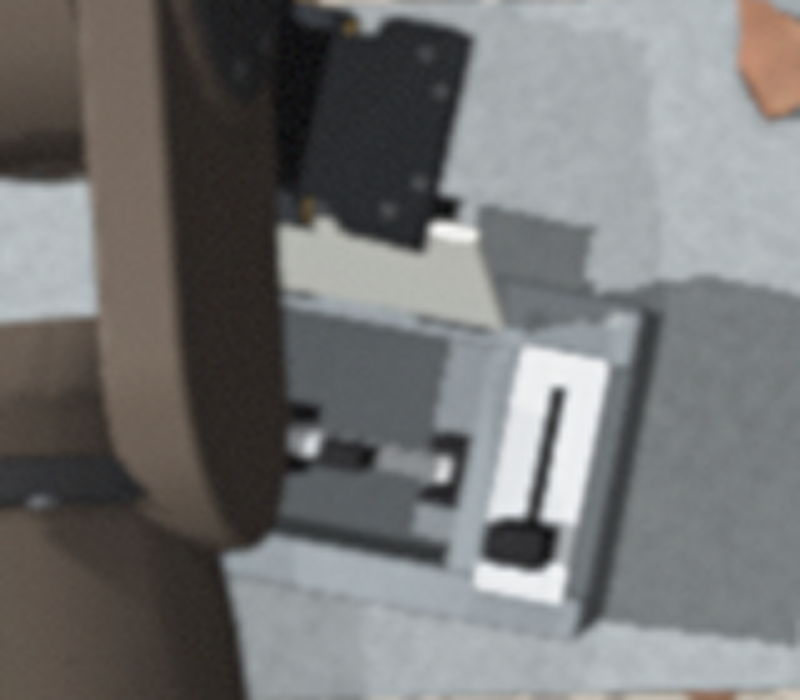

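Run:
```python
from plant import robot; from h import *
from scipy.spatial.transform import Rotation as Rn
s=robot.snapshot("scene")
im=cv2.resize(s["image"][170:230,190:270],None,fx=9,fy=9,interpolation=cv2.INTER_CUBIC)
def d(p,c):
    q=(pix(s,p)-[190,170]+.5)*9; cv2.circle(im,tuple(int(v) for v in q),4,c,1)
for x in(-18,-6):
  for y in(-11,11): d(W(x/1e3,y/1e3,.101),(0,255,0))
for x in(-41,-21):
  for y in(-110,-82): d(W(x/1e3,y/1e3,.165),(0,0,255))
for x in(-73,82):
  for y in(-124,72): d(W(x/1e3,y/1e3,.11),(255,0,255))
cv2.imwrite("pics/ov2.png",im)
s=robot.snapshot("top")
im=cv2.resize(s["image"][190:290,180:280],None,fx=6,fy=6,interpolation=cv2.INTER_CUBIC)
def d(p,c):
    q=(pix(s,p)-[180,190]+.5)*6; cv2.circle(im,tuple(int(v) for v in q),4,c,1)
for x in(-18,-6):
  for y in(-11,11): d(W(x/1e3,y/1e3,.101),(0,255,0))
for x in(-41,-21):
  for y in(-110,-82): d(W(x/1e3,y/1e3,.165),(0,0,255))
for x in(-73,82):
  for y in(-124,72): d(W(x/1e3,y/1e3,.11),(255,0,255))
cv2.imwrite("pics/ov3.png",im)
o=robot.get_obs(); R0=Rn.from_euler('xyz',o["orientation"],degrees=True)
Rt=Rn.from_rotvec(-4*EX,degrees=True)*Rn.from_matrix(np.array([EY,EX,[0,0,-1]]).T)
print((Rt*R0.inv()).as_rotvec(degrees=True)); print(W(-.012,0,.084)-o["tcp_pos"],W(-.012,0,.086))
```

```text
[-4.33362696  1.25807646  1.16020478]
[-0.12155127  0.02596786 -0.24298912] [0.492889   0.15041772 0.136     ]
```

View pics/ov2.png

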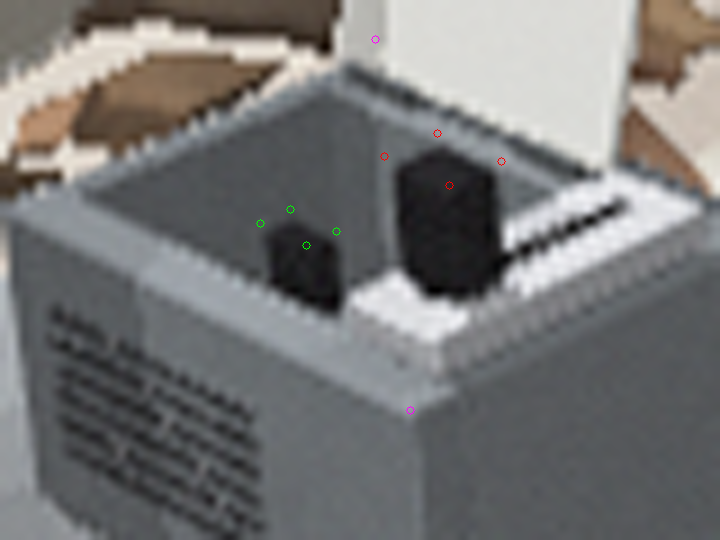

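View pics/ov3.png

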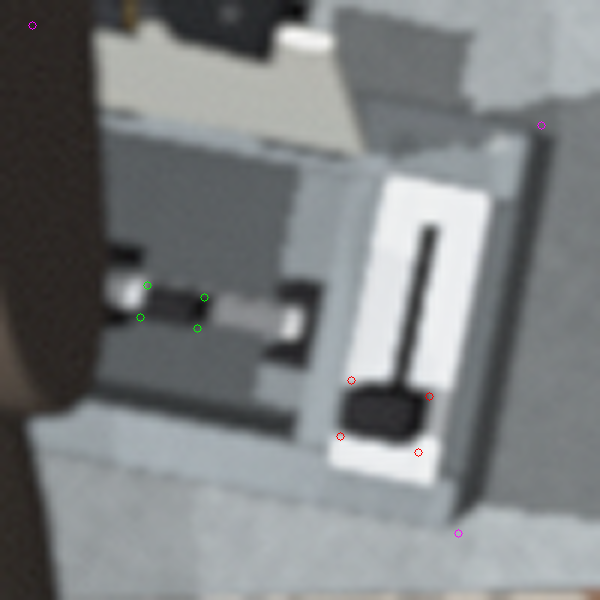

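>>> {"name": "move_arm", "arguments": {
  "targets": [
    [[-0.03, 0.006, 0], [-2.2, 0.6, 0.6], -0.26],
    [[-0.03, 0.006, 0], [-2.1, 0.6, 0.6], -0.26],
    [[-0.03, 0.006, 0], [0, 0, 0], -0.26],
    [[-0.025, 0.005, -0.02], [0, 0, 0], -0.26],
    [[0, 0, 0], [0, 0, 0], -0.26]
  ]
}}

```text
clock: 14.38
tcp_pos: [0.495, 0.1473, 0.3501]
orientation: [-179.5, 4.3, 77.5]
wrist_force: [0.1, -0.5, -0.0]
grip_width: 0.63
```

```bash
cat > rot.py <<'E'
from plant import robot; from h import *
from scipy.spatial.transform import Rotation as Rn
import sys
o=robot.get_obs(); R0=Rn.from_euler('xyz',o["orientation"],degrees=True)
Rt=Rn.from_rotvec(-float(sys.argv[1])*EX,degrees=True)*Rn.from_matrix(np.array([EY,EX,[0,0,-1]]).T)
print(o["clock"],o["tcp_pos"],o["orientation"],o["wrist_force"],o["grip_width"])
print("turn",(Rt*R0.inv()).as_rotvec(degrees=True))
E
python3 rot.py 4
```

```text
14.375 [0.49497672 0.14733751 0.35008038] [-179.48987054    4.32580103   77.48891952] [ 0.0619478  -0.5305944  -0.04682846] 0.6295493491822223
turn [ 0.20740512 -0.56744115 -0.05188712]
```

>>> {"name": "move_arm", "arguments": {
  "targets": [
    [[-0.0015, 0.0015, -0.04], [0.2, -0.6, 0], -0.26],
    [[0, 0, -0.04], [0, 0, 0], -0.26],
    [[0, 0, -0.04], [0, 0, 0], -0.26],
    [[0, 0, 0], [0, 0, 0], -0.26]
  ]
}}

```text
clock: 14.88
tcp_pos: [0.4968, 0.1483, 0.2274]
orientation: [179.9, 4.0, 77.4]
wrist_force: [0.0, 0.2, 0.1]
grip_width: 0.631
```

```bash
python3 rot.py 4
python3 - <<'E'
from plant import robot; from h import *
s=robot.snapshot("scene"); crop(s,180,100,100,130,5,"pics/s10.png")
E
```

```text
14.875 [0.49677522 0.14831932 0.22741771] [179.86823336   3.97370688  77.42118265] [0.03785429 0.18025625 0.14652193] 0.6309106873110454
turn [ 0.00298978  0.13401831 -0.03034405]
```

View pics/s10.png

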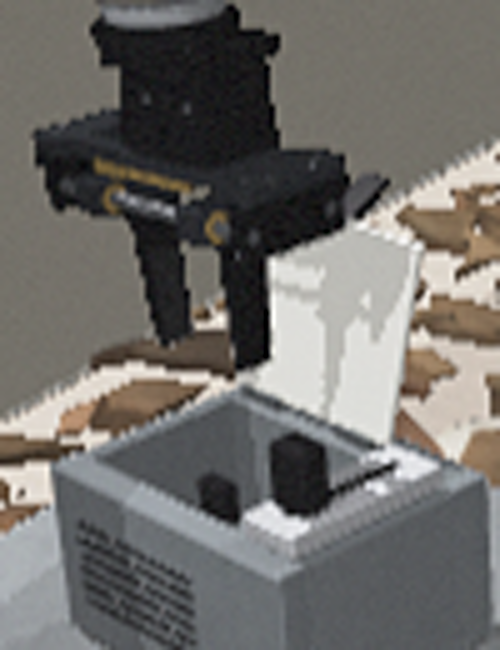

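>>> {"name": "move_arm", "arguments": {
  "targets": [
    [[-0.005, 0, -0.03], [0, 0, 0], -0.26],
    [[-0.001, 0, -0.025], [0, 0, 0], -0.26],
    [[0, 0, -0.015], [0, 0, 0], -0.26],
    [[0, 0, 0], [0, 0, 0], -0.26]
  ]
}}

```text
clock: 15.42
tcp_pos: [0.4969, 0.1489, 0.164]
orientation: [179.1, 3.7, 77.4]
wrist_force: [-0.1, 0.1, -0.3]
grip_width: 0.628
```

```bash
python3 rot.py 4
python3 - <<'E'
from plant import robot; from h import *
s=robot.snapshot("scene"); crop(s,180,120,100,120,6,"pics/s11.png")
E
```

```text
15.425 [0.4969067  0.14893415 0.16402246] [179.13963248   3.67694888  77.35342827] [-0.14231926  0.13530725 -0.33591368] 0.6280627938475218
turn [-0.12763336  0.90828665 -0.01102572]
```

View pics/s11.png

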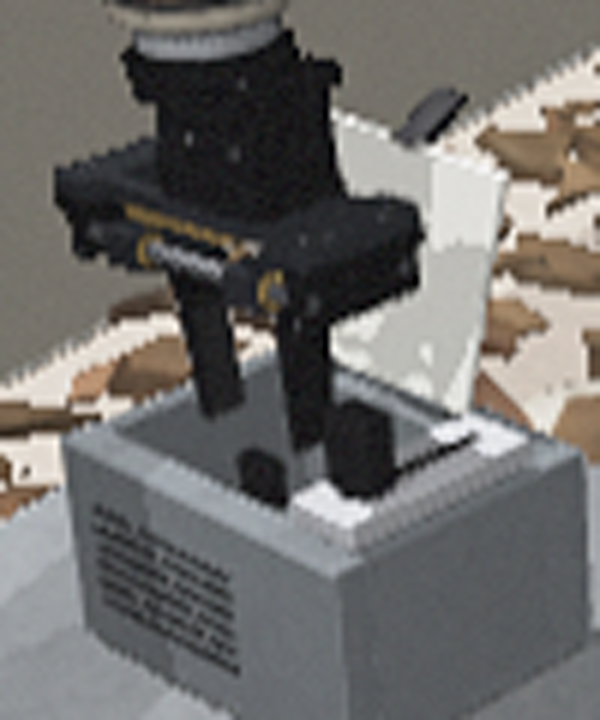

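>>> {"name": "move_arm", "arguments": {
  "targets": [
    [[-0.004, 0, 0], [-0.2, 1, 0], -0.26],
    [[0, 0, 0], [0, 0, 0], -0.26],
    [[-0.001, 0, -0.01], [0, 0.2, 0], -0.26],
    [[0, 0, 0], [0, 0, 0], -0.26]
  ]
}}

```text
clock: 15.98
tcp_pos: [0.4929, 0.1492, 0.1562]
orientation: [-179.9, 4.1, 77.4]
wrist_force: [-0.5, 0.1, 1.2]
grip_width: 0.628
```

```bash
python3 rot.py 4
```

```text
15.975 [0.49285993 0.14920328 0.15624754] [-179.89221334    4.06018176   77.4192935 ] [-0.46467879  0.09929511  1.20574485] 0.6279413464462179
turn [ 0.03529746 -0.11805301 -0.0117182 ]
```

>>> {"name": "move_arm", "arguments": {
  "targets": [
    [[0, 0, -0.01], [0, 0, 0], -0.26],
    [[0, 0, -0.008], [0, 0.2, 0], -0.26],
    [[0, 0, 0], [0, 0, 0], -0.26]
  ]
}}

```text
clock: 16.35
tcp_pos: [0.4927, 0.1491, 0.1365]
orientation: [-179.6, 4.1, 77.4]
wrist_force: [-0.7, 0.4, -0.3]
grip_width: 0.631
```

```bash
python3 rot.py 4
python3 - <<'E'
from plant import robot; from h import *
s=robot.snapshot("scene"); crop(s,180,120,100,120,6,"pics/s12.png")
E
```

```text
16.35 [0.49267974 0.14913914 0.13652196] [-179.63725729    4.12593386   77.43435555] [-0.69005297  0.35870007 -0.28497004] 0.6311987506846531
turn [ 0.04408364 -0.38057539 -0.0086541 ]
```

View pics/s12.png

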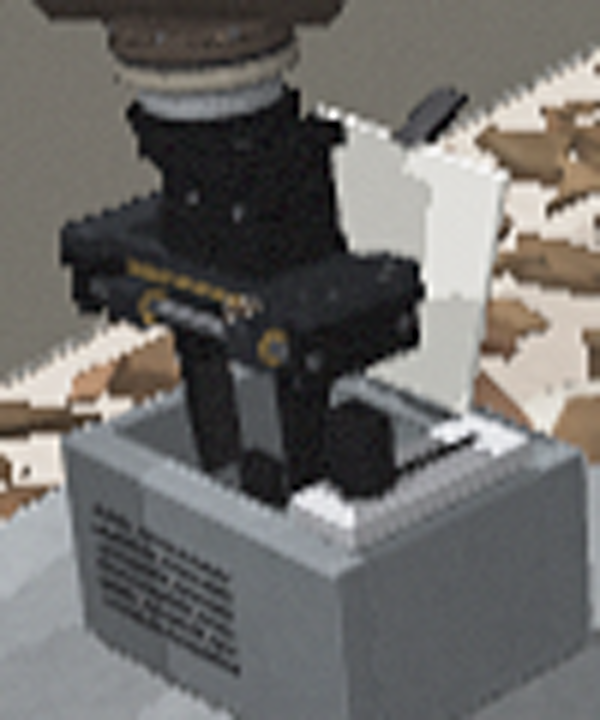

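>>> {"name": "move_arm", "arguments": {
  "newtons": 20,
  "targets": [
    [[0, 0, 0], [0, 0, 0], 1],
    [[0, 0, 0], [0, 0, 0], 1],
    [[0, 0, 0], [0, 0, 0], 1],
    [[0, 0, 0], [0, 0, 0], 1],
    [[0, 0, 0], [0, 0, 0], 1],
    [[0, 0, 0], [0, 0, 0], 1],
    [[0, 0, 0], [0, 0, 0], 1]
  ]
}}

```text
clock: 17.27
tcp_pos: [0.4932, 0.1497, 0.1372]
orientation: [-179.7, 4.0, 77.4]
wrist_force: [0.6, 1.0, -2.6]
grip_width: 0.229
```

```bash
python3 rot.py 4
python3 - <<'E'
from plant import robot; from h import *
s=robot.snapshot("scene"); crop(s,180,120,100,120,6,"pics/s13.png")
E
```

```text
17.275 [0.49316764 0.14974237 0.13724992] [-179.7303942     4.03781409   77.42375047] [ 0.63018738  0.96554968 -2.55819915] 0.22928114215431844
turn [-0.02170862 -0.2707192  -0.00485493]
```

View pics/s13.png

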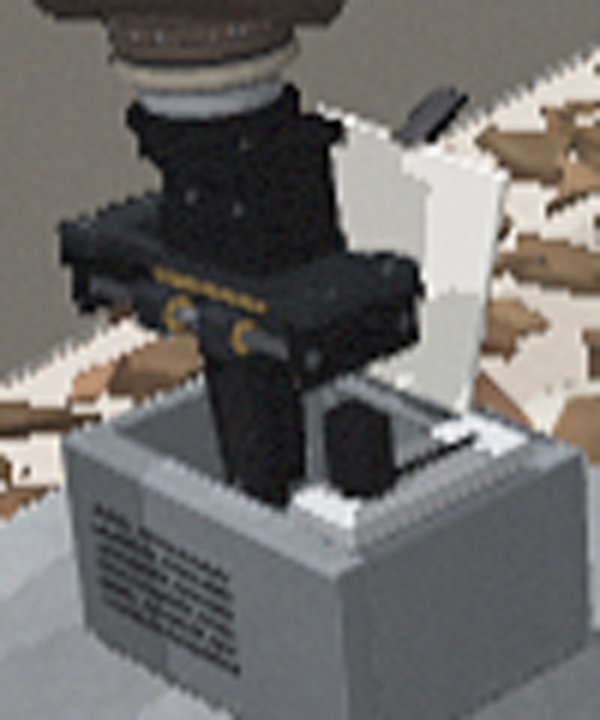

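>>> {"name": "move_arm", "arguments": {
  "newtons": 30,
  "targets": [
    [[0, 0, 0.006], [0, 0, 0], 1],
    [[0, 0, 0.01], [0, 0, 0], 1],
    [[0, 0, 0.01], [0, 0, 0], 1],
    [[0, 0, 0.01], [0, 0, 0], 1]
  ]
}}

```text
clock: 17.82
tcp_pos: [0.4929, 0.1496, 0.1754]
orientation: [-179.7, 4.1, 77.4]
wrist_force: [-0.1, 0.4, -1.6]
grip_width: 0.23
```

```bash
python3 rot.py 4
python3 - <<'E'
from plant import robot; from h import *
s=robot.snapshot("scene"); crop(s,180,100,100,120,6,"pics/s14.png")
E
```

```text
17.825 [0.49288731 0.14963611 0.17541663] [-179.68011475    4.06011584   77.42173689] [-0.07658326  0.43636366 -1.62497696] 0.22962107224363443
turn [-0.0108788  -0.32452536  0.00074464]
```

View pics/s14.png

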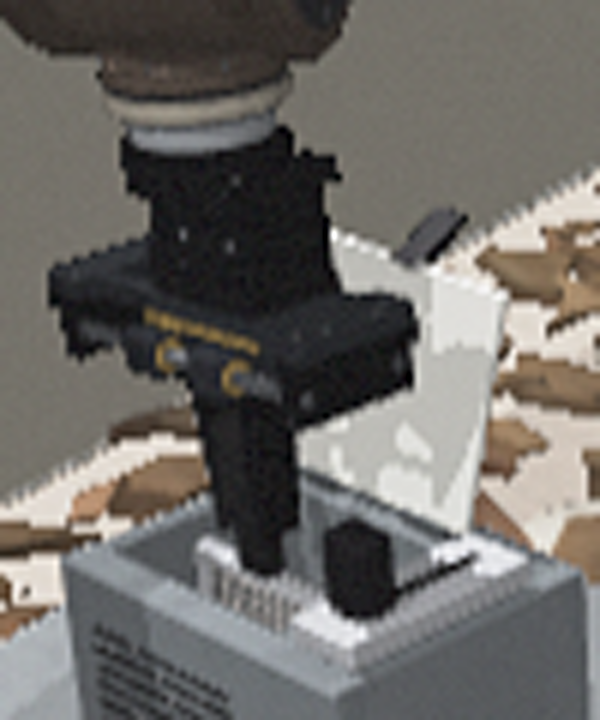

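>>> {"name": "move_arm", "arguments": {
  "targets": [
    [[0, 0, 0.015], [0, 0, 0], 1],
    [[0, 0, 0.02], [0, 0, 0], 1],
    [[0, 0, 0.02], [0, 0, 0], 1],
    [[0, 0, 0.025], [0, 0, 0], 1],
    [[0, 0, 0.025], [0, 0, 0], 1],
    [[0, 0, 0.025], [0, 0, 0], 1],
    [[0, 0, 0.01], [0, 0, 0], 1],
    [[0, 0, 0], [0, 0, 0], 1]
  ]
}}

```text
clock: 18.88
tcp_pos: [0.4916, 0.1478, 0.3228]
orientation: [-179.8, 4.2, 77.4]
wrist_force: [0.1, 0.8, -0.2]
grip_width: 0.231
```

```bash
python3 rot.py 0
python3 - <<'E'
from plant import robot; from h import *
s=robot.snapshot("scene"); crop(s,180,40,110,180,3.3,"pics/s15.png")
E
```

```text
18.875 [0.49160123 0.14781802 0.32281857] [-179.77259169    4.21353507   77.42102679] [ 0.05499889  0.75217871 -0.19817838] 0.2309657586388316
turn [ 4.06267818 -1.14023909 -0.01265547]
```

View pics/s15.png

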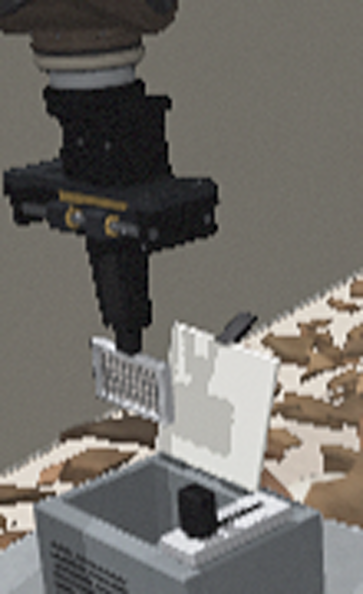

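```bash
cat > tilt.py <<'E'
from plant import robot; from h import *
import sys
s=robot.snapshot("scene"); o=robot.get_obs(); p=o["tcp_pos"]
# predicted plate corners if upright, plate frame spans 21..73 mm below TCP
u0,v0=(pix(s,p)-[35,20]).astype(int)
im=cv2.resize(s["image"][v0:v0+60,u0:u0+70],None,fx=10,fy=10,interpolation=cv2.INTER_CUBIC)
for a in (0,):
  for y in(-.045,.045):
    for z in(-.021,-.073):
        q=(pix(s,p+EY*y+np.array([0,0,z]))-[u0,v0]+.5)*10
        cv2.circle(im,tuple(int(v) for v in q),4,(0,0,255),1); print(y,z,q)
cv2.imwrite(sys.argv[1],im)
E
python3 tilt.py pics/tl1.png
```

```text
-0.045 -0.021 [478.64096445 323.43590516]
-0.045 -0.073 [494.13153004 505.14494957]
0.045 -0.021 [260.52993654 238.19539868]
0.045 -0.073 [279.74638182 414.33918593]
```

View pics/tl1.png

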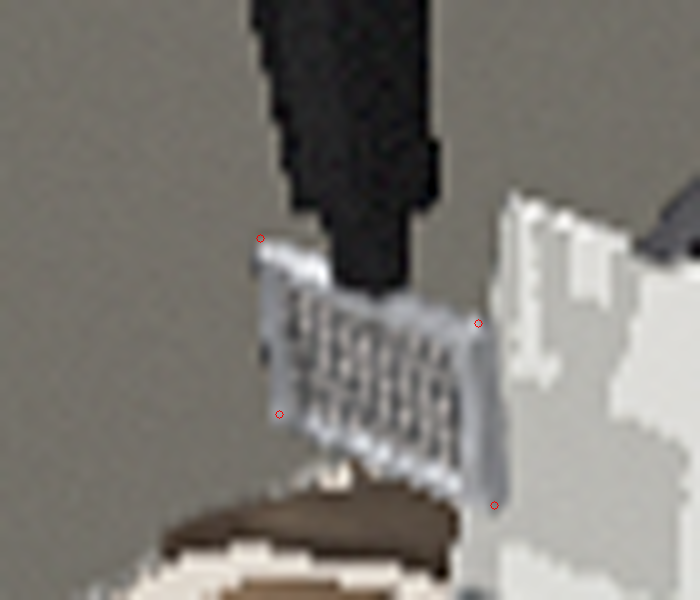

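>>> {"name": "move_arm", "arguments": {
  "targets": [
    [[0.002, -0.02, 0], [1, -0.3, 0], 1],
    [[0.003, -0.03, 0], [1, -0.3, 0], 1],
    [[0.003, -0.04, 0], [1, -0.3, 0], 1],
    [[0.003, -0.045, 0], [1, -0.2, 0], 1],
    [[0.003, -0.045, 0], [0, 0, 0], 1],
    [[0.003, -0.04, 0], [0, 0, 0], 1],
    [[0.003, -0.03, 0], [0, 0, 0], 1],
    [[0.002, -0.02, 0], [0, 0, 0], 1]
  ]
}}

```text
clock: 19.98
tcp_pos: [0.5109, -0.1295, 0.3131]
orientation: [-179.1, 0.1, 77.6]
wrist_force: [0.8, 1.0, -1.7]
grip_width: 0.23
```

```bash
python3 rot.py 0
python3 - <<'E'
from plant import robot; from h import *
s=robot.snapshot("top"); cv2.imwrite("pics/t16.png",s["image"])
s=robot.snapshot("scene"); cv2.imwrite("pics/s16.png",s["image"])
E
```

```text
19.975 [ 0.51085792 -0.12949457  0.31309937] [-1.79131535e+02  6.01075655e-02  7.75915321e+01] [ 0.79837644  1.01464156 -1.67777276] 0.23031850196903406
turn [-0.12935222 -0.86087902 -0.19107286]
```

View pics/t16.png

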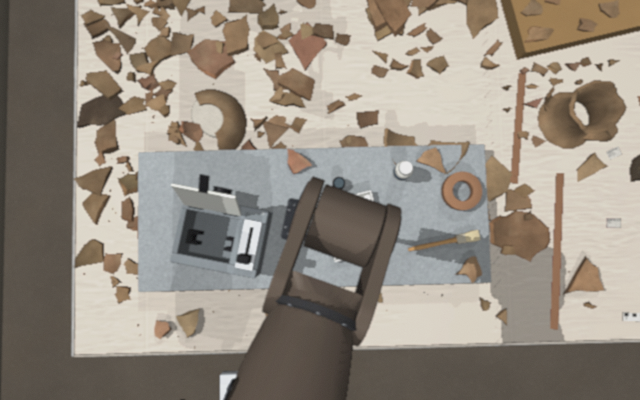

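View pics/s16.png

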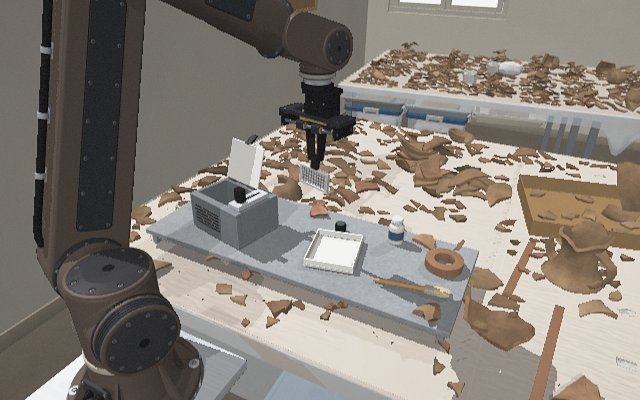

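>>> {"name": "move_arm", "arguments": {
  "targets": [
    [[0.003, -0.025, -0.02], [0, -0.8, 0], 1],
    [[0.002, -0.02, -0.02], [0, 0, 0], 1],
    [[0.001, -0.01, -0.02], [0, 0, 0], 1],
    [[0, -0.003, -0.01], [0, 0, 0], 1],
    [[0, 0, 0], [0, 0, 0], 1]
  ]
}}

```text
clock: 20.7
tcp_pos: [0.5163, -0.1858, 0.2386]
orientation: [-179.7, -0.2, 77.6]
wrist_force: [0.3, 0.7, -1.4]
grip_width: 0.235
```

```bash
python3 rot.py 0;python3 tilt.py pics/tl2.png
```

```text
20.7 [ 0.51628112 -0.1857812   0.23858896] [-179.69821821   -0.20780752   77.60348975] [ 0.2786624   0.72788155 -1.38570125] 0.23486360657277983
turn [-0.26819119 -0.24965866 -0.20403633]
-0.045 -0.021 [504.96494136 341.46860366]
-0.045 -0.073 [495.03349897 522.92540747]
0.045 -0.021 [221.35511381 227.57526946]
0.045 -0.073 [217.84106111 403.74230427]
```

View pics/tl2.png

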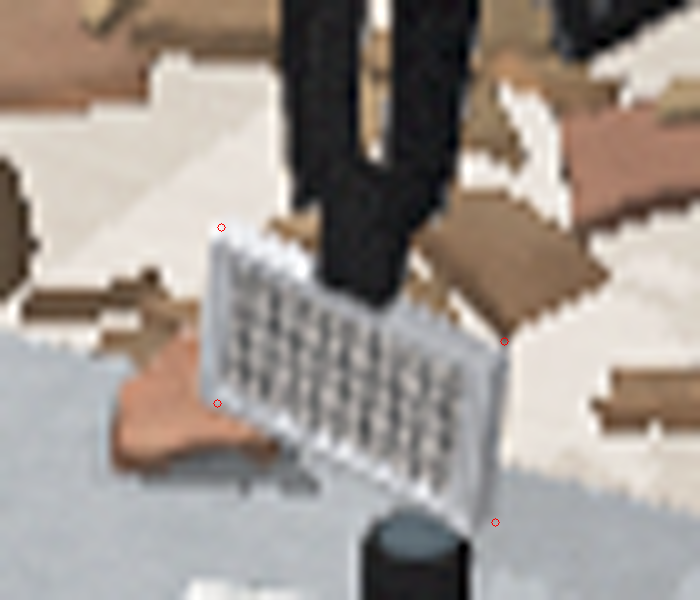

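Run:
```python
from plant import robot; from h import *
from scipy.spatial.transform import Rotation as Rn
s=robot.snapshot("scene"); p=robot.get_obs()["tcp_pos"]
im=s["image"]; u0,v0=(pix(s,p)-[25,-2]).astype(int)
cv2.imwrite("pics/tl3.png",cv2.resize(im[v0:v0+42,u0:u0+50],None,fx=15,fy=15,interpolation=cv2.INTER_LANCZOS4))
for roll,pit in [(0,0),(4,0),(-4,0),(0,4),(0,-4)]:
    R=Rn.from_rotvec(roll*EX,degrees=True)*Rn.from_rotvec(pit*EY,degrees=True)
    g=p+np.array([0,0,.005])
    c=lambda x,y,z:(pix(s,g+R.apply(EX*x+EY*y+np.array([0,0,z])))-[u0,v0]+.5)*15
    F=[c(-.005,y,z) for y,z in((.045,-.026),(.045,-.078),(-.045,-.078),(-.045,-.026))]
    print(roll,pit,"L",(F[1]-F[0]).round(),"R",(F[2]-F[3]).round(),"bot",(F[2]-F[1]).round(),"top",(F[3]-F[0]).round(), "backR",(c(.005,-.045,-.078)-c(.005,-.045,-.026)).round())
    if roll==pit==0: print(np.round(F))
```

```text
0 0 L [ -5. 265.] R [-15. 273.] bot [416. 180.] top [426. 172.] backR [-15. 272.]
[[164.  19.]
 [159. 284.]
 [576. 463.]
 [590. 190.]]
4 0 L [-21. 258.] R [-32. 264.] bot [412. 210.] top [423. 204.] backR [-32. 263.]
-4 0 L [ 11. 271.] R [  3. 281.] bot [419. 148.] top [427. 138.] backR [  2. 279.]
0 4 L [-18. 272.] R [-28. 281.] bot [417. 181.] top [426. 172.] backR [-28. 280.]
0 -4 L [  8. 256.] R [ -2. 263.] bot [416. 179.] top [426. 171.] backR [ -3. 262.]
```

View pics/tl3.png

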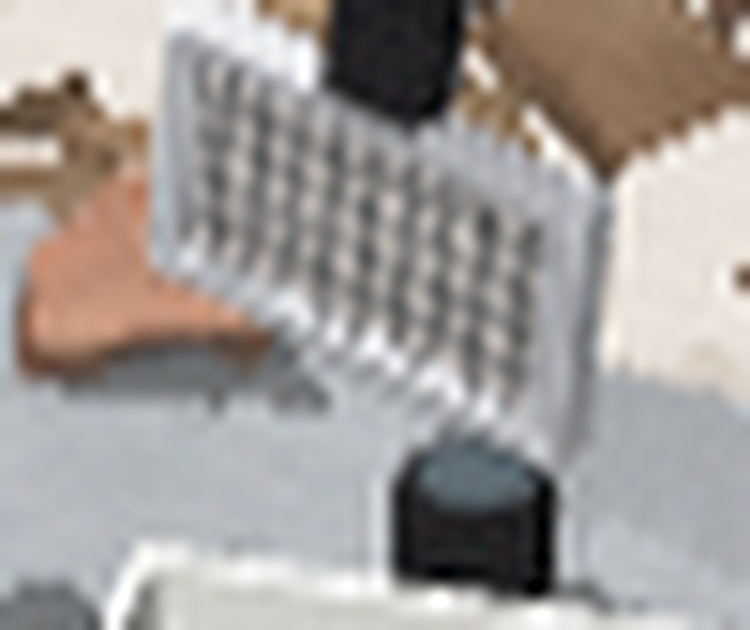

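>>> {"name": "move_arm", "arguments": {
  "targets": [
    [[0.002, -0.004, 0], [-2.2, 0.5, 0], 1],
    [[0, 0, 0], [0, 0, 0], 1],
    [[0, 0, 0], [0, 0, 0], 1]
  ]
}}

```text
clock: 21.18
tcp_pos: [0.5193, -0.1888, 0.2416]
orientation: [-180.0, 2.1, 77.7]
wrist_force: [-0.9, 0.1, -2.5]
grip_width: 0.226
```

```bash
python3 rot.py 2
python3 - <<'E'
from plant import robot; from h import *
s=robot.snapshot("scene"); p=robot.get_obs()["tcp_pos"]
im=s["image"]; u0,v0=(pix(s,p)-[25,-2]).astype(int)
cv2.imwrite("pics/tl4.png",cv2.resize(im[v0:v0+42,u0:u0+50],None,fx=15,fy=15,interpolation=cv2.INTER_LANCZOS4))
cv2.imwrite("pics/s17.png",im); cv2.imwrite("pics/t17.png",robot.snapshot("top")["image"])
E
```

```text
21.175 [ 0.51925005 -0.18879276  0.24164692] [-179.95116315    2.09528719   77.68642351] [-0.90919762  0.10260687 -2.4817067 ] 0.22592963664945884
turn [ 0.08251657 -0.06821056 -0.28467846]
```

View pics/tl4.png

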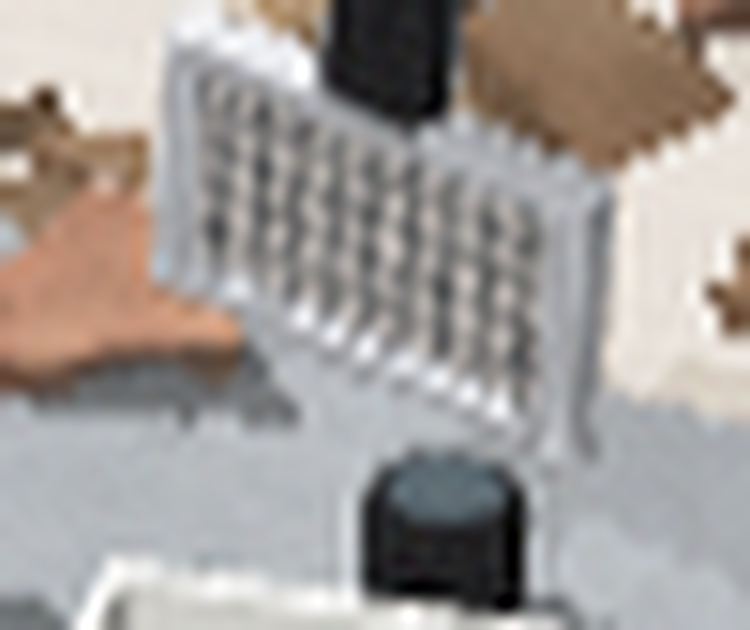

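View pics/s17.png

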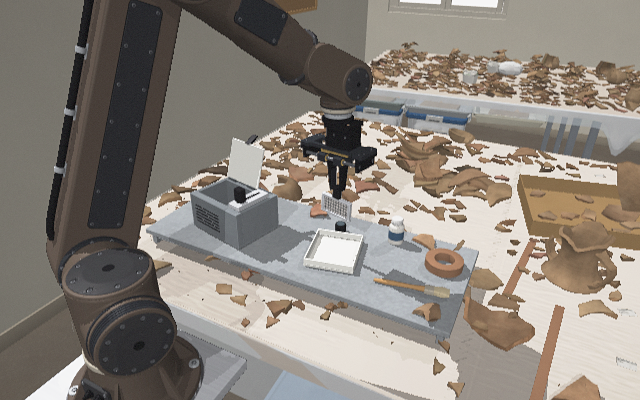

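View pics/t17.png

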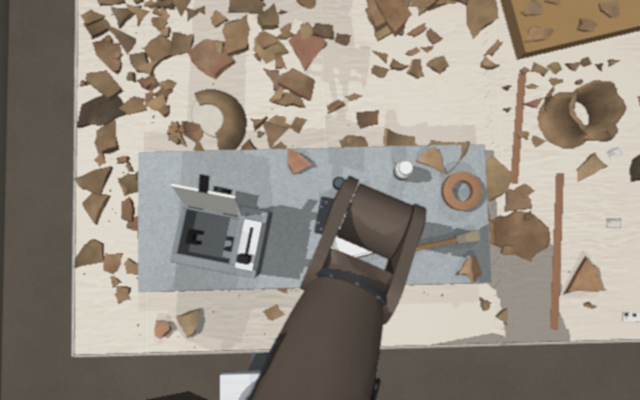

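Run:
```python
from plant import robot; from h import *
s=robot.snapshot("scene")
P=np.array([onz(s,u,v,.072)[:2] for u,v in [(319,229.5),(366,237.5),(357,270.5),(304.5,260)]]); print(P.round(3).tolist(),P.mean(0))
s=robot.snapshot("top")
P=np.array([onz(s,u,v,.072)[:2] for u,v in [(320,202),(371,191),(386,248),(334,262)]]); print(P.mean(0))
o=robot.get_obs(); print(o["clock"],o["tcp_pos"],abs(o["joint_vel"]).max(),o["grip_width"],o["wrist_force"])
```

```text
[[0.572, -0.116], [0.598, -0.248], [0.451, -0.284], [0.427, -0.149]] [ 0.51177173 -0.19931418]
[ 0.51947376 -0.18538476]
21.375 [ 0.51911929 -0.1891415   0.24129172] 0.12336631434994377 0.22999248023915056 [-1.16571846  0.33343519 -1.33285656]
```

>>> {"name": "move_arm", "arguments": {
  "targets": [
    [[0, 0, 0], [0, 0, 0], 1],
    [[0, 0, 0], [0, 0, 0], 1],
    [[0, 0, 0], [0, 0, 0], 1],
    [[0, 0, 0], [0, 0, 0], 1]
  ]
}}

```text
clock: 21.88
tcp_pos: [0.519, -0.1893, 0.2412]
orientation: [-179.9, 2.1, 77.6]
wrist_force: [0.1, 0.3, -1.6]
grip_width: 0.229
```

Run:
```python
from plant import robot
print(robot.sign_off())
```

```text
the job is handed in; nothing more can be done
None
```

The job is done and handed in at about 22 s of the 64 s allowed. The sign-off gives no verdict.

- **Fan:** I slid the slider fully home to the front. It stopped moving there and read about 25 N against the stop; later pictures still show it at the front end.
- **Flap:** I swung it up by its tab to about 106°, nudged it a little further, and let go. It is still open in the last pictures.
- **Filter plate:** I drew it straight up by its grip, with the tool tilted 4° so the gripper body cleared the slider. I carried it over the slider with its underside about 200 mm above the riser.
- **Final hold:** The plate hangs over the tray with its underside about 10 cm above the rim. The arm was still, with 21.8 mm between the fingers on the 22 mm grip.

**Checks that were less certain or disagreed:**
- **Tray centre:** The two camera views put it about 1 cm apart. The hold position of (0.519, -0.189) lies 1 to 4 mm from the top view's estimates and about 12 mm from the scene view's.
- **Uprightness:** Taking out the tilt left the plate leaning about 2 to 3°, so I turned the tool back 2°. It now looks upright to within 1 to 2°, which is as fine as the picture allows.
- **Bystanders:** The bottle, loupe and brush look unmoved in the last pictures, judged by eye only. The arm partly hides the loupe and brush in the top view.

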